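Clear the cap chute and make up two vent-blade kits

TASK

A tall black plug has got into the sloping cap chute and is stuck at its gate: before you take any cap out, lift the plug out and stand it upright in the shallow square metal reject tray, so that the two pink caps behind it slide down to the end of the chute. Make up the two kits on the white foam pads: on each pad one pink cap, flat on the round outline, and one of the two black vent blades that lie on the bench just in front of the pads (pick each up by its upright lug), flat on the blade outline and lined up with it: the longer blade on the pad with the longer outline and the shorter blade on the other. Leave everything lying still in its place.

Things in the scene. Friction and masses are not known exactly. Their poses are not given: they have to be found in the camera images.
- plug_c (a point): tall black round plug, 36 mm diameter, 34 mm tall, about 35 g, stuck in the chute: it stands on the chute's sloping floor (tilted with it) with its front against the low gate bar, a pink cap touching it from behind. This point is its centre, half-way up (17 mm above its underside); z is the plug's own axis.
- cap_a_c (a point): round pink plug cap, 36 mm diameter, 18 mm tall, about 20 g, tilted on the chute floor at the start; the two are alike. This point is its centre, 9 mm above its underside; z is its own axis; this one starts directly behind the plug.
- cap_b_c (a point): round pink plug cap, 36 mm diameter, 18 mm tall, about 20 g, tilted on the chute floor at the start; the two are alike. This point is its centre, 9 mm above its underside; z is its own axis; this one starts second in the row, the farthest up the chute.
- blade_long_c (a point): the longer black moulded vent blade, slightly curved, lying flat on the bench: 120 mm along its y, 48 mm wide along its x, plate arched up to 20 mm, with an upright black lug in the middle: 12 mm thick along x, 36 mm along y, its top 36 mm above the bench. Take it by the lug: the thin edges slip. This point is on the blade's middle, 10 mm above its underside.
- blade_short_c (a point): the shorter black moulded vent blade of the same shape, lying flat on the bench: 96 mm along its y, 37 mm wide along its x, plate arched up to 15 mm, with the same upright lug in the middle: 12 mm thick along x, 36 mm along y, its top 36 mm above the bench. Take it by the lug: the thin edges slip. This point is on the blade's middle, 7.5 mm above its underside.
- chute: fixed chute, slippery floor. Origin on bench below outlet; x level, up the slope (0.21 rad). Floor top on the centre line: z = 48 mm + 0.213 x. Front cap stops with its centre at (-2, 0, 57) mm, the next follows when it is taken. Floor there 26 mm wide, no lips, free below: take it along y. Beyond x = 18: lips 6 mm high, 39 mm apart. Gate bar at x = 55, 57 mm wide, 24 to 30 mm above floor: caps pass below
- pad_long: fixed white foam pad, 170 (x) x 120 (y) x 22 mm; origin at the centre of its underside, z up. Flat black outlines on its top: a round one, 38 mm, for a cap, centred at (+58, +34) mm in the pad frame, and a long one for a blade, centred at (-20, -28) mm, its length along the pad's x. This pad has the longer blade outline, 122 x 50 mm.
- pad_short: fixed white foam pad, 170 (x) x 120 (y) x 22 mm; origin at the centre of its underside, z up. Flat black outlines on its top: a round one, 38 mm, for a cap, centred at (+58, +34) mm in the pad frame, and a long one for a blade, centred at (-20, -28) mm, its length along the pad's x. This pad has the shorter blade outline, 98 x 39 mm.
- reject: shallow open square steel tray for rejects, fixed, 110 x 110 mm outside and 22 mm high, walls and floor 3 mm. Origin at the centre of its underside, z up; starts empty.
Mind the look-alikes: they are no part of the job. What is shaped like the part that bears blade_long_c but blue or orange is not meant.

How it is judged:
On the way:
1. the plug stands upright in the reject tray while both caps are still in the chute (x of plug_c in the frame of reject between -0.035 and 0.035 m and y of plug_c in the frame of reject between -0.035 and 0.035 m and z of plug_c in the frame of reject between 0.015 and 0.025 m and angle between plug_c's own z axis and vertical below 0.15 rad and horizontal distance between each of cap_a_c, cap_b_c and chute below 0.19 m), for 0.2 s.
At the end, for the whole second after the job is handed in: Plug upright in the reject tray, within 35 mm of its centre along each side. On each pad one cap flat within 12 mm of its outline (each pad axis) and the blade that matches the outline flat, within 12 mm and 0.25 rad of it, either way round. All at rest (x of plug_c in the frame of reject between -0.035 and 0.035 m and y of plug_c in the frame of reject between -0.035 and 0.035 m and z of plug_c in the frame of reject between 0.015 and 0.025 m and angle between each of plug_c, blade_long_c, blade_short_c's own z axis and vertical below 0.15 rad and x of blade_long_c in the frame of pad_long between -0.032 and -0.008 m and y of blade_long_c in the frame of pad_long between -0.04 and -0.016 m and z of blade_long_c in the frame of pad_long between 0.027 and 0.037 m and angle between the y axis of blade_long_c and the x axis of pad_long, either way round below 0.25 rad and x of blade_short_c in the frame of pad_short between -0.032 and -0.008 m and y of blade_short_c in the frame of pad_short between -0.04 and -0.016 m and z of blade_short_c in the frame of pad_short between 0.0245 and 0.0345 m and angle between the y axis of blade_short_c and the x axis of pad_short, either way round below 0.25 rad and (((x of cap_a_c in the frame of pad_long between 0.046 and 0.07 m and y of cap_a_c in the frame of pad_long between 0.022 and 0.046 m and z of cap_a_c in the frame of pad_long between 0.026 and 0.036 m and angle between cap_a_c's own z axis and vertical below 0.15 rad) and (x of cap_b_c in the frame of pad_short between 0.046 and 0.07 m and y of cap_b_c in the frame of pad_short between 0.022 and 0.046 m and z of cap_b_c in the frame of pad_short between 0.026 and 0.036 m and angle between cap_b_c's own z axis and vertical below 0.15 rad)) or ((x of cap_b_c in the frame of pad_long between 0.046 and 0.07 m and y of cap_b_c in the frame of pad_long between 0.022 and 0.046 m and z of cap_b_c in the frame of pad_long between 0.026 and 0.036 m and angle between cap_b_c's own z axis and vertical below 0.15 rad) and (x of cap_a_c in the frame of pad_short between 0.046 and 0.07 m and y of cap_a_c in the frame of pad_short between 0.022 and 0.046 m and z of cap_a_c in the frame of pad_short between 0.026 and 0.036 m and angle between cap_a_c's own z axis and vertical below 0.15 rad))) and linear speed of each of plug, cap_a, cap_b, blade_long, blade_short below 0.02 m/s); the robot touches nothing.
It fails at once if cap a is taken out of the chute while the plug is still in it (horizontal distance between plug_c and chute below 0.19 m and horizontal distance between cap_a_c and chute above 0.22 m).
It fails at once if cap b is taken out of the chute while the plug is still in it (horizontal distance between plug_c and chute below 0.19 m and horizontal distance between cap_b_c and chute above 0.22 m).
It also fails if it takes over 125 s, if anything falls off the work surface, if the arm or the gripper's body presses on something with over 40 N, if the wrist force passes 120 N, or if a joint passes its speed limit or range.

ROBOT

A 7-joint arm with a two-finger parallel gripper is mounted at the origin on a cart in front of the work surface, level with it; the furniture and walls round the work are solid. World frame = base frame: x ahead of the robot, y to its left, z up, the work surface at z = 0. Lengths are in m, angles in rad, forces in N, time in s.
With the tool pointing down it reaches from about 0.425 to 0.875 m from the base axis. Payload 8.4 kg.
Tool frame: the origin (TCP) lies midway between the tips of the shut fingers; the grasp point (between the pads) lies 19 mm behind it; z points along the fingers, y is the line along which they close (so a half turn about z gives the same grasp; the last joint's range is limited). The gripper opens to 85 mm and grips with 20 to 120 N. Pads are 22 mm wide; open, the fingers measure 114 mm over their backs; the gripper's body (76 mm by 85 mm) begins 54 mm behind the grasp point. The pads swing forward as they close: fully open they stand 13 mm farther back than shut.
Start: joints at [-1.336, 0.333, 0.04, 1.465, -0.013, 1.343, -0.059], TCP at [0.213, 0.614, 0.231] pointing down, gripper open.
Joint ranges: [-2.58, 2.58], [-0.38, 2.09], [-1.3, 1.39], [0.25, 2.4], [-1.5, 4.64], [0.08, 2.09], [-2.65, 2.65]. Speed limits (rad/s): [2.22, 2.22, 2.79, 2.79, 3.14, 3.14, 3.14].

INTERFACE

Orientations are given as a unit quaternion [x, y, z, w].
In Python, from rig import r gives the robot as it stands. The module is installed in compiled form; this text tells all that it offers. Calls block until the motion is done:
- r.move_pose(position, orientation): joint-space move of the TCP to a pose.
- r.movel(position, rotation=None, speed=0.15, contact_N=None): straight line of the TCP; rotation=None keeps the orientation; speed is the mean speed in m/s. With contact_N (N) it stops when the force on the tool has changed by that much, and returns True; else False.
- r.move_j(angles): joint-space move.
- r.open_gripper() and r.clamp(effort=None): open the fingers fully, or close them until they stop; effort is the grip in N (None keeps the last).
- r.pause(seconds).
- r.inverse_kinematics(position, orientation): joint angles nearest the present ones, or None.
- r.grab_frame(name): name is "side" or "top"; returns (picture, depth): 420x560x3 uint8, red, green, blue; 420x560 float32, m along the optical axis (not along the pixel's ray), 0 where there is no reading.
- r.camera_info(name): a dict with "fx", "fy", "cx", "cy" (pixels), "R" (3x3) and "t" (3): a world point X has camera coordinates R X + t. Camera axes: x right, y down, z forward; pixel columns grow to the right and rows downward; lengths in m; the calibration is good to about 2 mm. A picture is of the moment at which its call begins. camera_info takes no time and is no camera call.
A pose or a line that the arm cannot do raises r.IKError and nothing moves.
- r.close_job(): hands the job in; it is judged then, once.
Readings, each from a call of its own:
- r.current_time_s(): time.
- r.current_joint_pos(): joint angles.
- r.current_dq(): joint speeds.
- r.current_tau(): joint torques, N m.
- r.current_eef_pos(): TCP position.
- r.current_tcp_rot(): TCP orientation.
- r.current_contact_force(): force on the tool from outside, world axes, zero at the start.
- r.current_torque(): the same for the moment, N m.
- r.current_opening(): opening from 0.0 (shut) to 1.0 (fully open).
- r.current_grip_force(): force on a finger pad.
Only numpy, scipy, OpenCV 4.12 (cv2) and the standard library are available. Lean on these libraries where they do the work, as an engineer would, in place of code of your own. Each camera call takes 0.05 s, during which the arm holds its last target. There are 200 camera calls.

## Working session

There is one attempt and no reset: what is moved stays moved. The work goes in short steps, each a Python script; the robot and the scene stay as the last script left them, time stands still between calls to the robot, and variables do not carry over. Pictures are saved under pics/ and viewed, at most 14 in all, crops included, and the job is handed in when it is done.

```bash
mkdir -p pics; cat > h.py <<'E'
import numpy as np, cv2
from rig import r
def grab(n,save=None):
    p,d=r.grab_frame(n)
    np.savez(f'{n}.npz',p=p,d=d)
    if save: cv2.imwrite(f'pics/{save}.png',cv2.cvtColor(p,cv2.COLOR_RGB2BGR))
    return p,d
def world(n,u,v,d):
    c=r.camera_info(n); u,v,d=[np.asarray(a,float) for a in (u,v,d)]
    X=np.stack([(u-c['cx'])/c['fx']*d,(v-c['cy'])/c['fy']*d,d],-1)
    return (X-c['t'])@np.array(c['R'])
def cloud(n,d):
    v,u=np.indices(d.shape); return world(n,u,v,d)
def plane(n,u,v,z):
    a=world(n,u,v,np.ones_like(np.asarray(u,float)));c=r.camera_info(n)
    o=-np.array(c['R']).T@np.array(c['t']); 
    s=(z-o[2])/(a[...,2]-o[2]); return o+(a-o)*s[...,None]
E
python3 - <<'E'
from h import *
for n in('top','side'):
    grab(n,n+'0'); c=r.camera_info(n); print(n,c['fx'],c['fy'],-np.array(c['R']).T@np.array(c['t']),np.round(c['R'],3).tolist())
print(r.current_tcp_rot(),r.current_time_s())
E
```

```text
top 534.656275132573 534.656275132573 [ 0.27574283 -0.0251285   1.40344461] [[-0.026, -0.999, -0.026], [-0.985, 0.03, -0.17], [0.17, 0.021, -0.985]]
side 436.3884692634512 436.3884692634512 [ 0.03749575 -0.81216866  0.89291567] [[0.869, -0.495, 0.011], [-0.313, -0.567, -0.762], [0.384, 0.659, -0.647]]
[ 1.66148407e-01  9.86100488e-01 -7.27626423e-04 -6.47800763e-05] 0.1
```

View pics/top0.png

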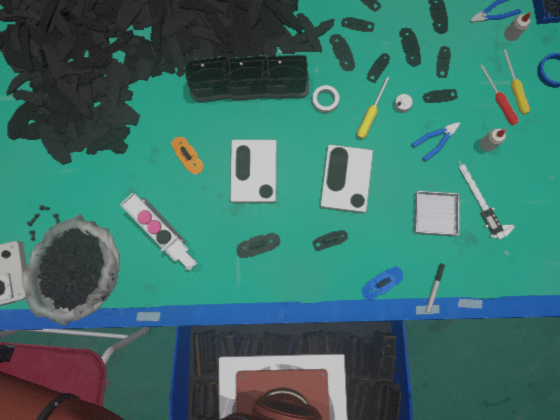

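View pics/side0.png

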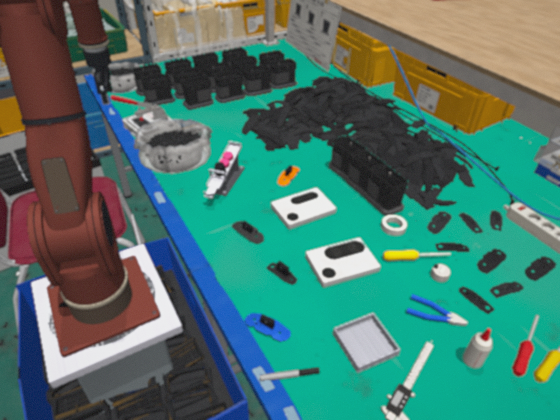

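The top view shows these positions:
- **Chute:** caps at (145,217) and (154,226), plug at (163,237), outlet end at (190,262).
- **Pads:** left pad at (253,170) has the smaller blade outline. Right pad at (347,178) has the larger one.
- **Tray:** (437,213).
- **Blade candidates:** black at (258,245) and (331,240), plus orange at (187,155) and blue at (382,282). The coloured two are look-alikes. The black blades just in front of the pads fit the description, with the left one longer. The black ones beyond the pads at the top right are not in front of them.

Next I'll measure these and check them in an enlarged crop.

```bash
python3 - <<'E'
from h import *
p=np.load('top.npz')['p'];d=np.load('top.npz')['d'];W=cloud('top',d)
cv2.imwrite('pics/crop1.png',cv2.resize(cv2.cvtColor(p[125:295,110:376],cv2.COLOR_RGB2BGR),None,fx=3,fy=3,interpolation=cv2.INTER_CUBIC))
P=p.astype(int);s=P.sum(2);mx=P.max(2);mn=P.min(2)
def rect(m,box,z,name,k=1,minA=30):
    M=np.zeros(m.shape,np.uint8);x0,y0,x1,y1=box;M[y0:y1,x0:x1]=m[y0:y1,x0:x1]
    cs,_=cv2.findContours(M,cv2.RETR_EXTERNAL,cv2.CHAIN_APPROX_NONE)
    for c in sorted(cs,key=cv2.contourArea)[::-1][:k]:
        if cv2.contourArea(c)<minA: continue
        q=plane('top',c[:,0,0],c[:,0,1],z)[:,:2]
        (cx,cy),(w,h),a=cv2.minAreaRect((q*1000).astype(np.float32))
        mm=np.zeros(m.shape,np.uint8);cv2.drawContours(mm,[c],-1,1,-1)
        zz=W[...,2][(mm>0)&(d>0)]
        print(name,'px',c[:,0].mean(0).round(),'c',round(cx,1),round(cy,1),'wh',round(w),round(h),'a',round(a,1),'z med/max',np.median(zz).round(3),np.percentile(zz,98).round(3))
white=(mn>150)&(mx-mn<40)
dark=(mx<75)
for nm,b in(('padL',(222,130,285,210)),('padR',(312,138,382,218))):
    rect(white,b,.022,nm); rect(dark,b,.022,nm+' outl',3)
rect(dark,(230,225,290,265),.012,'bladeL');rect(dark,(305,225,355,255),.01,'bladeR')
pink=(P[...,0]-P[...,1]>70)&(P[...,2]-P[...,1]>30)
rect(pink,(120,195,200,270),.09,'pink',2)
tr=(mx-mn<40)&(s>200)
rect(tr,(405,185,470,245),.022,'tray')
rect((mx-mn<45)&(P[...,0]>110),(112,185,205,275),.05,'chute')
rect((P[...,0]>.75*P[...,1]),(112,185,205,275),.06,'chute-nongreen')
# heights
for (u,v) in((145,217),(154,226),(163,237),(175,249),(187,259),(180,254),(128,200)): print(u,v,W[v,u].round(4))
E
```

```text
padL px [253. 170.] c 632.3 61.8 wh 118 165 a 88.5 z med/max 0.022 0.028
padR px [346. 178.] c 603.3 -185.4 wh 118 169 a 80.7 z med/max 0.022 0.028
bladeR px [329. 239.] c 439.8 -133.5 wh 28 73 a 18.9 z med/max 0.009 0.039
pink px [149. 222.] c 488.8 321.6 wh 64 30 a 44.3 z med/max 0.092 0.102
tray px [437. 213.] c 501.2 -414.5 wh 115 112 a 84.3 z med/max 0.004 0.025
chute px [159. 232.] c 469.3 304.8 wh 253 56 a 42.8 z med/max 0.084 0.104
chute-nongreen px [160. 231.] c 469.6 300.6 wh 251 59 a 42.2 z med/max 0.081 0.103
145 217 [0.5009 0.3293 0.0943]
154 226 [0.4781 0.3075 0.0901]
163 237 [0.4492 0.2836 0.0944]
175 249 [0.4231 0.2625 0.0524]
187 259 [0.3968 0.232  0.051 ]
180 254 [0.4099 0.2496 0.0527]
128 200 [0.546  0.3738 0.0918]
```

View pics/crop1.png

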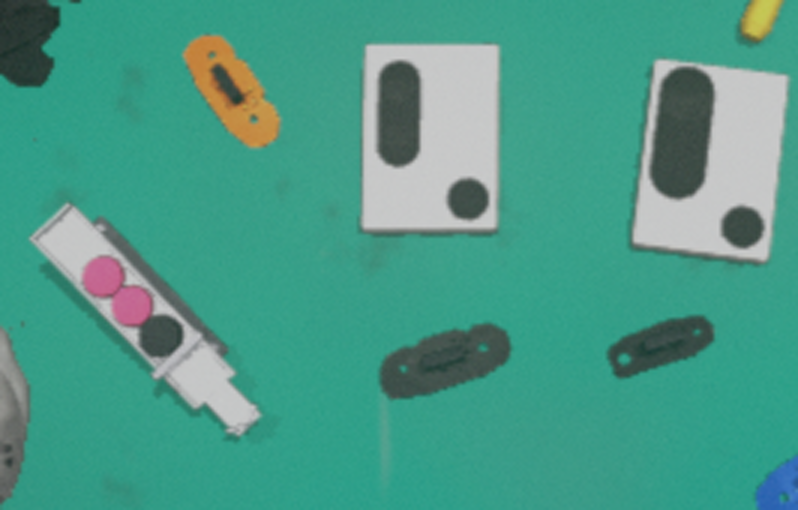

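The crop confirms it: the left black blade at (258,245) is the longer one and the right one at (331,240) the shorter. The left pad has the short outline and the right pad the long one. Next I'll measure the outlines, blade lugs and plug precisely.

```bash
python3 - <<'E'
from h import *
p=np.load('top.npz')['p'];d=np.load('top.npz')['d'];W=cloud('top',d)
P=p.astype(int);mx=P.max(2);mn=P.min(2)
dark=(mx<120)&(P[...,1]-P[...,0]<40)
def rects(m,box,z,k,tag,minA=25):
    M=np.zeros(m.shape,np.uint8);x0,y0,x1,y1=box;M[y0:y1,x0:x1]=m[y0:y1,x0:x1]
    cs,_=cv2.findContours(M,cv2.RETR_EXTERNAL,cv2.CHAIN_APPROX_NONE)
    for c in sorted(cs,key=cv2.contourArea)[::-1][:k]:
        if cv2.contourArea(c)<minA: continue
        q=plane('top',c[:,0,0],c[:,0,1],z)[:,:2]
        (cx,cy),(w,h),a=cv2.minAreaRect((q*1000).astype(np.float32))
        mm=np.zeros(m.shape,np.uint8);cv2.drawContours(mm,[c],-1,1,-1)
        print(tag,c[:,0].mean(0).round(),'c',round(cx,1),round(cy,1),'wh',round(w),round(h),'a',round(a,1))
        yield mm
list(rects(dark,(233,142,275,200),.022,2,'outL'));list(rects(dark,(326,146,368,209),.022,2,'outR'))
for b,t in(((230,225,290,265),'bladeL'),((305,225,355,255),'bladeR')):
    for mm in rects(dark,b,.008,1,t):
        for zt in(.028,.032):
            w=W[(mm>0)&(d>0)&(W[...,2]>zt)]
            if len(w)<4: continue
            c=w.mean(0); uu=np.linalg.svd(w[:,:2]-c[:2])[2][0]
            print(' lug',len(w),(c*1000).round(1),np.degrees(np.arctan2(uu[1],uu[0])).round(1), (np.ptp(w@np.r_[uu,0])*1000).round(), 'zmax',w[:,2].max())
list(rects(dark,(150,222,178,250),.097,1,'plug'))
pink=(P[...,0]-P[...,1]>70)&(P[...,2]-P[...,1]>30)
# side pink / plug per-view
# chute direction: light non-green points above z .04
ng=(P[...,0]>.75*P[...,1]); 
M=np.zeros(ng.shape,bool);M[185:280,112:205]=1
w=W[M&ng&(d>0)&(W[...,2]>.045)&(mn>90)]
for th in(40,42,44,46):
  pass
c=w.mean(0);uu=np.linalg.svd(w[:,:2]-c[:2],full_matrices=False)[2][0];uu*=np.sign(uu[0])
print('chute',c,np.degrees(np.arctan2(uu[1],uu[0])))
s=(w[:,:2]-c[:2])@uu; n=(w[:,:2]-c[:2])@np.array([-uu[1],uu[0]])
for lo in np.arange(-.14,.14,.012):
    k=(s>lo)&(s<lo+.012)
    if k.sum()>3: print(round(lo+.006,3),k.sum(),(np.percentile(n[k],[2,98])*1000).round(),np.percentile(w[k,2],[10,50,90]).round(3))
E
```

```text
outL [242. 162.] c 654.5 89.3 wh 35 94 a 89.0
outL [266. 191.] c 573.3 28.3 wh 32 32 a 88.2
outR [337. 169.] c 628.2 -161.7 wh 48 119 a 80.3
outR [357. 200.] c 540.3 -209.9 wh 31 35 a 87.1
bladeL [258. 245.] c 433.2 54.2 wh 44 116 a 16.8
 lug 69 [432.7  54.   34.7] 107.5 35.0 zmax 0.04356788281881486
 lug 53 [432.7  54.1  35.9] 107.2 35.0 zmax 0.04356788281881486
bladeR [330. 240.] c 441.6 -135.8 wh 33 92 a 16.8
 lug 73 [ 442.6 -135.4   34.9] 107.0 35.0 zmax 0.04264601896560399
 lug 59 [ 442.9 -135.6   36. ] 105.7 35.0 zmax 0.04264601896560399
plug [163. 236.] c 450.2 283.1 wh 35 32 a 88.3
chute [0.46436068 0.3186443  0.07631388] 48.49860302836818
-0.134 13 [-14.   5.] [0.046 0.052 0.056]
-0.122 30 [-15.  12.] [0.046 0.049 0.057]
-0.11 40 [-16.   8.] [0.046 0.049 0.052]
-0.098 49 [-26.   7.] [0.047 0.051 0.054]
-0.086 85 [-29.  15.] [0.05  0.054 0.059]
-0.074 93 [-29.  14.] [0.052 0.056 0.061]
-0.062 118 [-34.  13.] [0.056 0.061 0.091]
-0.05 72 [-32.  15.] [0.06  0.086 0.092]
-0.038 33 [-33.  12.] [0.06  0.064 0.071]
-0.026 23 [-34.   9.] [0.066 0.075 0.101]
-0.014 67 [-36.   8.] [0.067 0.072 0.089]
-0.002 108 [-37. 144.] [0.069 0.084 0.091]
0.01 137 [-39. 138.] [0.056 0.086 0.097]
0.022 133 [-39. 126.] [0.058 0.082 0.1  ]
0.034 134 [-40. 104.] [0.056 0.094 0.101]
0.046 95 [-42.  97.] [0.058 0.092 0.1  ]
0.058 91 [-43.  90.] [0.062 0.085 0.09 ]
0.07 94 [-44.  84.] [0.08  0.087 0.092]
0.082 94 [-45.  -2.] [0.086 0.09  0.095]
0.094 103 [-46.  -4.] [0.088 0.094 0.107]
```

```bash
cat >> h.py <<'E'
from scipy.spatial.transform import Rotation as Ro
UP=np.array([0,0,1.])
def orients(ydeg,n=UP):
    z=-np.asarray(n); a=np.radians(ydeg); y=np.array([np.cos(a),np.sin(a),0]); y-=y@z*z; y/=np.linalg.norm(y)
    return [Ro.from_matrix(np.stack([np.cross(s*y,z),s*y,z],1)).as_quat() for s in(1,-1)]
def best(pos,ydeg,n=UP,also=None):
    """orientation with the smaller joint travel and wrist well inside its range"""
    q0=np.array(r.current_joint_pos()); c=[]
    for o in orients(ydeg,n):
        q=r.inverse_kinematics(list(pos),list(o))
        if q is not None: c.append((abs(q[6])+np.abs(np.array(q)-q0).max(),list(o),q))
    c.sort(key=lambda t:t[0]); return c[0][1]
CH=np.radians(42.7); U=np.array([np.cos(CH),np.sin(CH),0]); N=-np.sin(.21)*U+np.cos(.21)*UP
YC=np.degrees(CH)+90
def tell(*a): print(*a,'t',round(r.current_time_s(),1),'tcp',np.round(r.current_eef_pos(),4),'open',round(r.current_opening(),3),'grip',round(r.current_grip_force(),1))
E
python3 - <<'E'
from h import *
c=np.array([.4528,.2855,.0819]); g=c-.004*N
o=best(g+.1*N,YC,N); print(r.inverse_kinematics(list(g),o))
r.move_pose(list(g+.1*N),o); tell('above')
grab('top','t1')
r.movel(list(g+.03*N),speed=.2)
k=r.movel(list(g),speed=.06,contact_N=8); tell('down',k)
grab('side','s1')
import cv2
p=cv2.imread('pics/s1.png'); cv2.imwrite('pics/s1c.png',cv2.resize(p[100:260,150:310],None,fx=3.7,fy=3.7,interpolation=cv2.INTER_CUBIC))
E
```

```text
[-1.03735216  0.10812439  0.43224912  2.11029423 -0.10976076  0.72750989
 -1.36310503]
above t 1.6 tcp [0.438  0.2729 0.1761] open 1.0 grip 0.0
down False t 2.8 tcp [0.4534 0.2859 0.0778] open 0.997 grip 0.0
```

View pics/s1c.png

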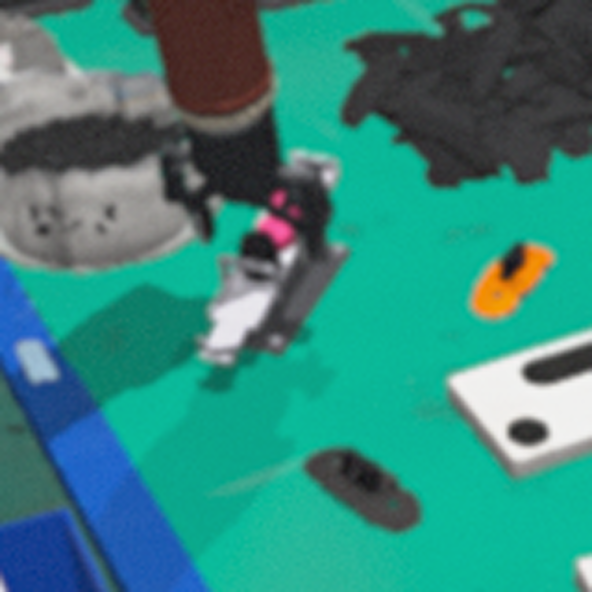

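The crop shows the open fingers straddling the chute, with tips near (207,235) and (312,262), either side of the black plug at (262,248). The pink caps are behind it. I'll clamp and lift.

```bash
python3 - <<'E'
from h import *
r.clamp(40); tell('clamped')
p0=np.array(r.current_eef_pos())
r.movel(list(p0+.06*N),speed=.08); tell('lift')
r.movel(list(p0+.06*N+.09*UP),speed=.2); tell('up')
p,d=grab('top','t2'); grab('side','s2')
cv2.imwrite('pics/both.png',np.hstack([cv2.resize(cv2.imread(f'pics/{n}.png')[a:a+110,b:b+100],None,fx=4,fy=4) for n,a,b in(('t2',185,110),('s2',120,180))]))
E
```

```text
clamped t 3.4 tcp [0.4537 0.2863 0.0785] open 0.403 grip 39.8
lift t 4.3 tcp [0.4442 0.2776 0.1367] open 0.401 grip 39.9
up t 4.9 tcp [0.4441 0.2775 0.2259] open 0.401 grip 39.9
```

View pics/both.png

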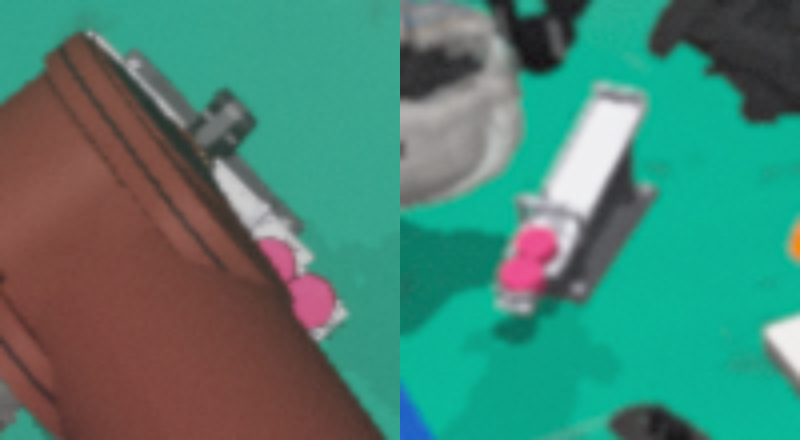

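The plug is out (opening about 34 mm). Both pink caps have slid to the outlet, in the left half at (275,260) and (312,300). Now to the tray.

```bash
python3 - <<'E'
from h import *
t=np.array([.5012,-.4145,.20])
c=[best(t,a) for a in(39.3,-50.7)]
q0=np.array(r.current_joint_pos())
qs=[np.array(r.inverse_kinematics(list(t),o)) for o in c]; print(np.round(qs,2).tolist())
o=min(zip(c,qs),key=lambda x:np.abs(x[1]-q0).max()+abs(x[1][6]))[0]
r.move_pose(list(t),o); tell('above tray')
r.movel([t[0],t[1],.035],speed=.2)
k=r.movel([t[0],t[1],.012],speed=.03,contact_N=4); tell('down',k)
r.open_gripper(); r.pause(.3); tell('open')
r.movel([t[0],t[1],.2],speed=.2)
r.move_pose([.5,-.15,.3],best([.5,-.15,.3],90-73)); 
p,d=grab('top','t3'); s,ds=grab('side','s3')
P=p.astype(int)
W=cloud('top',d)
dk=(P.max(2)<90); M=np.zeros(dk.shape,np.uint8); M[188:240,412:464]=dk[188:240,412:464]
cs,_=cv2.findContours(M,0,2); c=max(cs,key=cv2.contourArea); (u,v),R=cv2.minEnclosingCircle(c); print('plug',u,v,R,plane('top',np.array(u),np.array(v),.037))
print('z',W[int(v)-3:int(v)+4,int(u)-3:int(u)+4,2].round(3).ravel()[::5])
cv2.imwrite('pics/both3.png',np.hstack([cv2.resize(cv2.imread(f'pics/{n}.png')[a:a+100,b:b+100],None,fx=4,fy=4) for n,a,b in(('t3',170,390),('s3',290,320))]))
P=P; pink=((P[...,0]-P[...,1]>70)&(P[...,2]-P[...,1]>30)).astype(np.uint8)
M=np.zeros_like(pink);M[185:285,112:215]=pink[185:285,112:215]
v,u=np.nonzero(M); 
q=plane('top',u,v,.067); print('pink',len(q),'mean',q.mean(0), 'along',np.percentile(q@U,[1,99]),'perp',np.percentile(q@np.cross(UP,U),[1,50,99]))
uu=np.linalg.svd(q[:,:2]-q[:,:2].mean(0),full_matrices=False)[2][0]; print(np.degrees(np.arctan2(uu[1],uu[0])))
E
```

```text
[[-0.1, 0.52, 1.03, 1.54, -0.45, 1.34, -1.48], [0.3, 0.37, 0.42, 1.52, -0.15, 1.28, -0.14]]
above tray t 7.5 tcp [ 0.5022 -0.4133  0.2001] open 0.398 grip 39.9
down True t 9.1 tcp [ 0.5012 -0.4143  0.0167] open 0.404 grip 40.6
open t 9.9 tcp [ 0.5008 -0.4141  0.0162] open 1.001 grip 0.0
plug 436.0 214.0 7.615873336791992 [ 0.49567016 -0.40845123  0.037     ]
z [0.039 0.037 0.036 0.036 0.035 0.035 0.037 0.04  0.035 0.041]
pink 253 mean [0.40457374 0.24291837 0.067     ] along [0.43123601 0.49308664] perp [-0.11055914 -0.09585369 -0.08045781]
-133.76383231793992
```

View pics/both3.png

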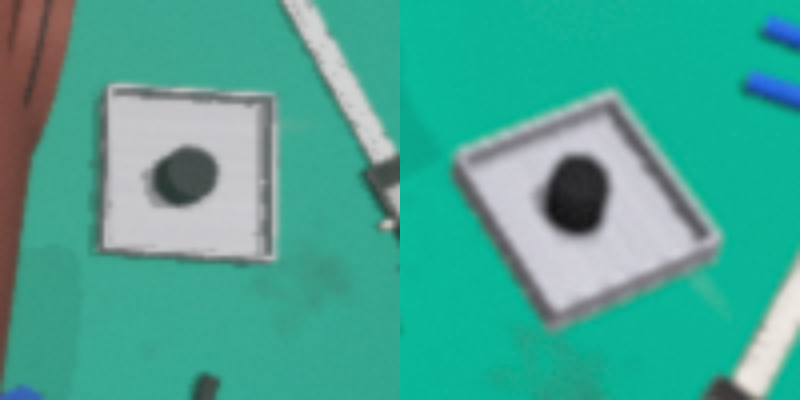

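The plug stands upright near the tray centre, in the left half at (187,175). Now the short blade, then the long one.

```bash
cat >> h.py <<'E'
def blade(src,yb,dst,yd,ztcp,name):
    s=np.array(src); a=[*s,.16]; o=best(a,yb-90)
    r.move_pose(a,o); r.movel([*s,ztcp+.02],speed=.25)
    k=r.movel([*s,ztcp],speed=.05,contact_N=6); tell('at lug',k)
    r.clamp(60); tell('clamped'); z0=r.current_eef_pos()[2]
    r.movel([*s,z0+.10],speed=.2); tell('lifted')
    t=[*dst,.17]; o=best(t,yd-90); r.move_pose(t,o); tell('above pad')
    r.movel([*dst,z0+.022+.015],speed=.2)
    k=r.movel([*dst,z0+.022-.004],speed=.03,contact_N=4); tell('placed',k,'exp z',z0+.022)
    r.open_gripper(); r.pause(.2); r.movel([*dst,.17],speed=.25); tell('clear')
E
python3 - <<'E'
from h import *
blade((.4428,-.1355),107,(.6535,.0893),178.5,.0185,'short')
blade((.4327,.054),107.2,(.628,-.1618),170.2,.0235,'long')
r.move_pose([.45,.28,.3],best([.45,.28,.3],YC)); grab('top','t4')
cv2.imwrite('pics/t4c.png',cv2.resize(cv2.imread('pics/t4.png')[125:265,110:376],None,fx=3,fy=3,interpolation=cv2.INTER_CUBIC))
E
```

```text
at lug False t 14.0 tcp [ 0.4427 -0.1355  0.0184] open 0.998 grip 0.0
clamped t 14.7 tcp [ 0.443  -0.1355  0.0188] open 0.124 grip 59.7
lifted t 15.3 tcp [ 0.4423 -0.1353  0.1179] open 0.121 grip 59.1
above pad t 16.5 tcp [0.6529 0.0875 0.169 ] open 0.123 grip 59.1
placed True exp z 0.04078362661062222 t 17.8 tcp [0.6536 0.0894 0.0409] open 0.125 grip 59.9
clear t 19.4 tcp [0.6534 0.0893 0.1701] open 1.005 grip 0.0
at lug False t 21.7 tcp [0.4326 0.054  0.0234] open 0.998 grip 0.0
clamped t 22.4 tcp [0.4329 0.0541 0.0237] open 0.12 grip 59.5
lifted t 23.0 tcp [0.4321 0.0539 0.1228] open 0.115 grip 59.1
above pad t 24.4 tcp [ 0.6275 -0.1609  0.169 ] open 0.12 grip 59.1
placed True exp z 0.0457405818965895 t 25.6 tcp [ 0.6281 -0.1618  0.0458] open 0.118 grip 59.9
clear t 27.1 tcp [ 0.628  -0.1617  0.1703] open 1.0 grip 0.0
```

View pics/t4c.png

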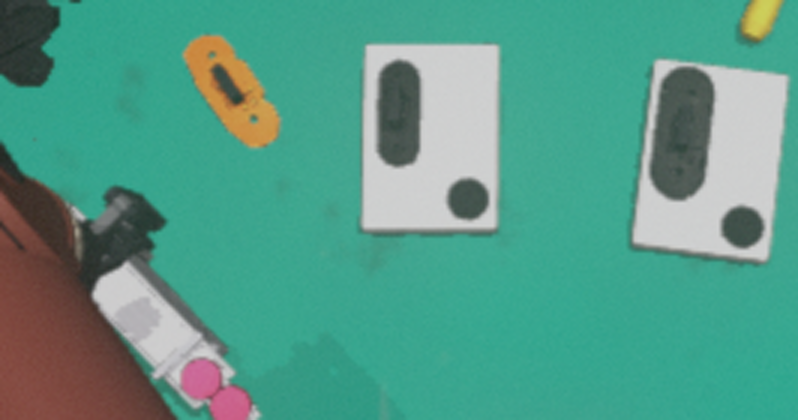

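Both blades lie on their outlines: the short one at crop (398,113), the long one at (682,133). The caps wait at the outlet, at crop (202,378) and (232,405). Now the caps.

```bash
cat >> h.py <<'E'
def cap(c,dst,yd):
    g=np.array(c)-.006*N; a=g+.09*N; o=best(a,YC,N)
    r.move_pose(list(a),o); r.movel(list(g+.025*N),speed=.2)
    k=r.movel(list(g),speed=.05,contact_N=6); tell('at cap',k)
    r.clamp(40); tell('clamped'); p=np.array(r.current_eef_pos())
    r.movel(list(p+.05*N),speed=.1); r.movel(list(p+.05*N+.08*UP),speed=.2); tell('lifted')
    t=[*dst,.17]; q0=np.array(r.current_joint_pos())
    o=min((best(t,yd+e) for e in(0,90)),key=lambda o:np.abs(np.array(r.inverse_kinematics(t,o))-q0).max())
    r.move_pose(t,o); tell('above pad'); r.movel([*dst,.045],speed=.2)
    k=r.movel([*dst,.022],speed=.03,contact_N=4); tell('placed',k)
    r.open_gripper(); r.pause(.2); r.movel([*dst,.17],speed=.25); tell('clear')
E
python3 - <<'E'
from h import *
cap((.3936,.2322,.057),(.5735,.0288),178.5)
r.move_pose([.5,-.2,.3],best([.5,-.2,.3],90)); p,_=grab('top','t5'); grab('side','s5')
P=p.astype(int); M=((P[...,0]-P[...,1]>70)&(P[...,2]-P[...,1]>30)).astype(np.uint8)
n,_,st,ce=cv2.connectedComponentsWithStats(M)
V=np.cross(UP,U)
for i in range(1,n):
    if st[i,4]>40:
        for z in(.04,.066): 
            q=plane('top',*np.array(ce[i]),z); print(ce[i].round(1),st[i,4],z,q.round(4),'along',round(q@U,4),'perp',round(q@V,4))
E
```

```text
at cap False t 30.9 tcp [0.3945 0.233  0.051 ] open 1.002 grip 0.0
clamped t 31.4 tcp [0.3948 0.2332 0.0516] open 0.375 grip 39.6
lifted t 32.6 tcp [0.3869 0.226  0.1798] open 0.37 grip 39.7
above pad t 33.7 tcp [0.5727 0.0305 0.1695] open 0.372 grip 39.7
placed True t 35.1 tcp [0.5733 0.0289 0.0257] open 0.372 grip 40.6
clear t 36.6 tcp [0.5731 0.0288 0.1694] open 1.002 grip 0.0
[265.4 190.1] 106 0.04 [0.5717 0.0291 0.04  ] along 0.4399 perp -0.3663
[265.4 190.1] 106 0.066 [0.5661 0.0281 0.066 ] along 0.4351 perp -0.3632
[186.1 260.5] 124 0.04 [0.3941 0.2365 0.04  ] along 0.45 perp -0.0935
[186.1 260.5] 124 0.066 [0.3919 0.2315 0.066 ] along 0.445 perp -0.0956
```

```bash
python3 - <<'E'
from h import *
cap((.3936,.2322,.057),(.5408,-.2104),170.2)
r.move_pose([.45,.28,.3],best([.45,.28,.3],YC)); grab('top','t6'); grab('side','s6')
p=np.load('top.npz')['p'];P=p.astype(int); M=((P[...,0]-P[...,1]>70)&(P[...,2]-P[...,1]>30)).astype(np.uint8)
n,_,st,ce=cv2.connectedComponentsWithStats(M)
for i in range(1,n):
    if st[i,4]>40: print(ce[i].round(1),st[i,4],plane('top',*np.array(ce[i]),.04).round(4))
cv2.imwrite('pics/fin.png',np.vstack([cv2.resize(cv2.imread('pics/t6.png')[130:250,220:470],(700,336)),cv2.resize(cv2.imread('pics/s6.png')[180:290,220:450],(700,264))[:264]]))
tell()
E
```

```text
at cap False t 40.6 tcp [0.3945 0.233  0.051 ] open 1.0 grip 0.0
clamped t 41.1 tcp [0.3949 0.2333 0.0517] open 0.373 grip 39.4
lifted t 42.3 tcp [0.3871 0.2261 0.18  ] open 0.37 grip 39.7
above pad t 44.0 tcp [ 0.5411 -0.2087  0.1698] open 0.375 grip 39.7
placed True t 45.4 tcp [ 0.541  -0.2102  0.0258] open 0.369 grip 41.1
clear t 46.9 tcp [ 0.5405 -0.21    0.1695] open 1.002 grip 0.0
[265.4 190.2] 105 [0.5716 0.0292 0.04  ]
[357.4 199.8] 109 [ 0.5386 -0.2087  0.04  ]
t 48.9 tcp [0.4506 0.2789 0.2998] open 1.002 grip 0.0
```

View pics/fin.png

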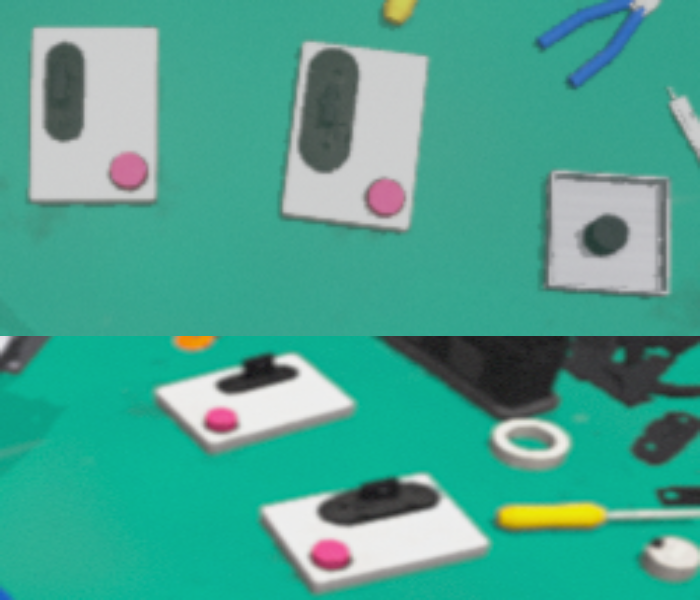

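Caps at (128,170) and (385,197) lie flat on their round outlines. Both blades are flat on theirs, the plug is upright in the tray at (606,235), and the arm is clear.

```bash
python3 -c "
from rig import r
print(r.close_job())"
```

```text
the job is handed in; nothing more can be done
None
```

I handed the job in at about 49 s: the plug stands upright in the reject tray, and each pad has one pink cap and its matching blade on the outlines. The last pictures confirm this, but the judge's result was not shown.

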